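# Free the parked print-head carriage and bring it home to its hidden end switch

### The arm

A 6-joint arm with a two-finger parallel gripper is mounted at the origin on the work surface. World frame = base frame: x ahead of the robot, y to its left, z up, the work surface at z = 0. Lengths are in m, angles in rad, forces in N, time in s.
With the tool pointing down it reaches from about 0.3 to 0.875 m from the base axis. Payload 4.2 kg.
Tool frame: the origin (TCP) lies midway between the tips of the shut fingers; the grasp point (between the pads) lies 19 mm behind it; z points along the fingers, y is the direction in which the jaws open and shut (so a half turn about z gives the same grasp; the last joint's range is limited). The gripper opens to 85 mm and grips with 20 to 120 N. Pads are 22 mm wide; open, the fingers measure 114 mm over their backs; the gripper's body (76 mm by 85 mm) begins 54 mm behind the grasp point. The pads swing forward as they close: fully open they stand 13 mm farther back than shut.
Start: joints at [-0.02, 0.32, 1.565, -0, 1.257, -0.02], TCP at [0.575, 0, 0.231] pointing down, gripper open.
Joint ranges: [-3.11, 3.11], [-0.84, 2.01], [0.21, 2.61], [-1.34, 4.49], [0.05, 2.63], [-2.56, 2.56]. Speed limits (rad/s): [2.57, 2.57, 3.14, 3.14, 3.14, 3.14].

### API

Orientations are given as a unit quaternion [x, y, z, w].
In Python, from rig import env gives the robot as it stands. The module is installed in compiled form; this text tells all that it offers.
- The arm moves only by the tool jog_arm, never from a script. Its argument "steps" is a list of rows, each a list of 7 numbers: the turn, a rotation vector about the tool's x, y, z in units of 6 degrees (1.0 is 6 degrees), then the shift along the tool's x, y, z in units of 40 mm (1.0 is 40 mm), then the finger opening in mm, from 0 to 85.4. In form: [[ax, ay, az, x, y, z, grip], ...]. A call has 1 to 10 rows; each row shifts and turns the pose as measured when the row begins, along the tool's axes as they then stand; what a row does not reach is not made up. A row lasts 1/10 s, in which the tool goes at most 50 mm and 8.59 degrees, less where a joint would pass 70% of its speed; a pose out of reach is approached as far as the arm can. A call is refused whole if a number of a shift passes 1 or a number of a turn 1, either way. A call with a gripper value outside its range is refused whole. The fingers move at their own pace and stop on an object; "newtons" is the grip in N (left out, the last holds). Time passes only in rows, so rows that do not move let the fingers close. It gives the time, the measured TCP pose, the force and the opening at its end, in the units of the state.
- env.get_state(): the state, without advancing time (a new reading comes with each control period).
- env.camera(name): name is "scene" or "side" or "wrist"; returns the picture (480x640x3 uint8, red, green, blue); there is no depth.
- env.calibration(name): a dict with "fx", "fy", "cx", "cy" (pixels), "camera_from_world" (4x4, takes a point from world to camera coordinates). Camera axes: x right, y down, z forward; pixel columns grow to the right and rows downward; lengths in m; the calibration is good to about 2 mm. A picture is of the moment at which its call begins: read the wrist's pose just before it. calibration takes no time and is no camera call; for the wrist camera it gives the pose at the moment of the call.
- env.job_done(): hands the job in, once; it reports no verdict.
The state is a dict: "clock": time; "joints": joint angles; "qvel": joint speeds; "effort": joint torques, N m; "eef_pos": TCP position; "eef_rot": TCP orientation; "wrist_force": force on the tool from outside, world axes, zero at the start; "torque": the same for the moment, N m; "gripper_width": opening from 0.0 (shut) to 1.0 (fully open).
Only numpy, scipy, OpenCV 4.12 (cv2) and the standard library are available. Lean on these libraries where they do the work, as an engineer would, in place of code of your own. Each camera call takes 0.05 s, during which the arm holds its last target.

### The job

The printer's cross axis is on its service stands, its print-head carriage parked behind a transport bump clamped on the rail. Lift the carriage by its grip block over the bump, set it down on the rail again, and slide it towards the end housing until you feel its feeler bar come to a firm stop on the switch hidden inside; press it fully home but gently, do not ram it, then let go so that it stays there. Leave the other things on the bench where they are.

Things in the scene. Friction and masses are not known exactly. Their poses are not given: they have to be found in the camera images.
- axis: The cross axis: an aluminium beam 40 x 40 mm, 540 mm long, on two black stands (beam top 110 mm above the bench, guide rail on it to 118 mm), fixed to the bench. Origin on the bench under the middle of the beam; y along the beam, z up, x across it to the far side. The carriage travels only along this y: it is parked near the -y end, the end housing is at the +y end.
- carriage: The print-head carriage: dark steel plate 90 (x) x 80 (y) x 10 mm, print head on its +x side, grip block on top, axes parallel to the beam's. Origin at the centre of the plate's underside, 122 mm above the bench when down. Guided: it only slides along y (drag about 4 N) and lifts straight up by at most 22 mm (weight 3.7 to 6 N; sinks back when let go). It cannot turn or come off.
- grip (a point): Centre of the black grip block fixed on the carriage plate: 50 mm across the beam (x), 40 mm along the travel (y), 50 mm high. 157 mm above the bench when the carriage is down. The plate sticks out 20 mm from under the block on every side; its top is 25 mm below this point. The carriage's origin is 35 mm straight below.
- lift (a joint): How high the carriage is lifted off the rail, m: 0 down on the rail, 0.022 at the upper limit.
- bump_top (a point): Middle of the top of the dark steel bump clamped on the rail ahead of the carriage: 12 mm along the travel, 26 mm across, square-edged and rigid, its top 10 mm above the underside of the carriage plate when down. The plate (edges 40 mm ahead of and behind the carriage's origin) passes only when lifted by more than 10 mm, and can come down again only when its rear edge is past.
- feeler_tip (a point): Tip of the steel feeler bar, 10 mm square, which sticks out 100 mm from the plate's leading edge towards the end housing, 39 mm to +x of the beam's middle; the tip is 140 mm ahead of the carriage's origin.
- housing: Black end housing beside the +y end of the beam: a tunnel 64 mm across, 110 mm along y, 95 mm high (top 165 mm above the bench), open only towards the carriage; origin at its centre. The feeler bar runs into it. The switch is hidden inside, 20 to 80 mm from the mouth. Its plunger yields 5 mm (1 to 2.3 N, less than the drag, so the carriage stays), then it stops on stiff rubber (6 N per mm).
- print_part: Bystander: grey printed ring with a tail, 125 mm long, 30 mm high, lying on the bench. Origin at the ring's centre, underneath.
- scraper: Bystander: scraper 200 mm long lying on the bench.
- spool: Bystander: filament spool 190 mm across, 64 mm high, lying flat.
- parts_tray: Bystander: grey open tray 140 x 200 x 40 mm.

How it is judged:
By the outcome, as a careful person would: the job done as asked, in the order asked, and still so for the second after the job is handed in, with the robot touching nothing.
It also fails if it takes over 42 s, if anything falls off the work surface, if the arm or the gripper's body presses on something with over 40 N, if the wrist force passes 120 N, or if a joint passes its speed limit or range.

## Working session

There is one attempt and no reset: what is moved stays moved. The work goes in short steps, Python scripts to look and compute and a tool call to move; the robot and the scene stay as the last step left them, time stands still between calls to the robot, and variables do not carry over. Pictures are saved under pics/ and viewed, and the job is handed in when it is done.

Besides the shell and the picture viewer there is one more tool, called after "Call:" by a JSON object that holds its "api" and its "payload", one argument or row to a line. jog_arm: Moves the arm, as the interface text tells. Its arguments: {"type":"object","properties":{"steps":{"type":"array","items":{"type":"array","items":{"type":"number"}}},"newtons":{"type":"number"}},"required":["steps"]}

```bash
mkdir -p pics && python3 - <<'E'
from rig import env
import cv2
s=env.get_state();print(s)
for n in("scene","side","wrist"):
    c=env.calibration(n);print(n,c)
    cv2.imwrite(f"pics/{n}0.png",env.camera(n)[:,:,::-1])
E
```

```text
{'clock': 0.0, 'joints': array([-2.00287796e-02,  3.20256043e-01,  1.56571303e+00, -3.50943811e-05,
        1.25737914e+00, -2.00164018e-02]), 'qvel': array([ 0.00172375,  0.0002423 , -0.00159116, -0.00145161,  0.00092123,
       -0.00092454]), 'effort': array([ 7.05825660e-04, -4.15526962e+01, -2.34157133e+01, -1.88356019e-06,
        8.09230405e-03,  1.54784908e-05]), 'eef_pos': array([ 5.74508672e-01, -1.65679756e-05,  2.30489649e-01]), 'eef_rot': array([ 7.07107049e-01,  7.07105968e-01, -6.20167964e-04, -6.21426617e-04]), 'wrist_force': array([ 0.16899709, -1.39399046, -0.51649083]), 'torque': array([ 0.0004858 , -0.04318057,  0.00865132]), 'gripper_width': 1.000022454718837}
scene {'fx': 456.35469668513167, 'fy': 456.35469668513167, 'cx': 323.9170731531036, 'cy': 236.02350123323993, 'camera_from_world': array([[ 0.89570578,  0.44445703, -0.01300401, -0.54368008],
       [ 0.35236066, -0.72733639, -0.58891743, -0.15729725],
       [-0.27120678,  0.52291464, -0.80808858,  1.53040409],
       [ 0.        ,  0.        ,  0.        ,  1.        ]])}
side {'fx': 592.4173030852716, 'fy': 592.4173030852716, 'cx': 329.1425842024081, 'cy': 236.65147935813766, 'camera_from_world': array([[-0.86198826, -0.50687193,  0.0075556 ,  0.51334041],
       [-0.39119963,  0.65564867, -0.64582326,  0.33660722],
       [ 0.32239586, -0.55964781, -0.76344956,  1.42578723],
       [ 0.        ,  0.        ,  0.        ,  1.        ]])}
wrist {'fx': 423.95687362038336, 'fy': 423.95687362038336, 'cx': 322.4466805917972, 'cy': 240.3823103139281, 'camera_from_world': array([[ 9.99997112e-01,  9.40800920e-04, -2.21142900e-03,
        -5.74293039e-01],
       [ 1.60914988e-03, -9.45584510e-01,  3.25372624e-01,
        -4.39209438e-02],
       [-1.78498215e-03, -3.25375243e-01, -9.45583294e-01,
         3.81406635e-01],
       [ 0.00000000e+00,  0.00000000e+00,  0.00000000e+00,
         1.00000000e+00]])}
```

View pics/scene0.png

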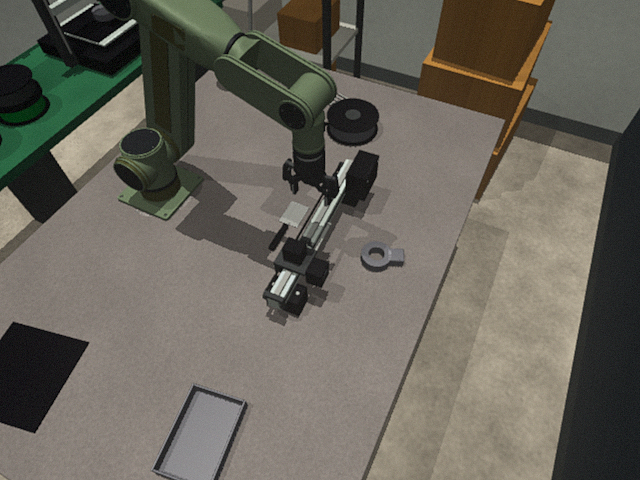

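View pics/side0.png

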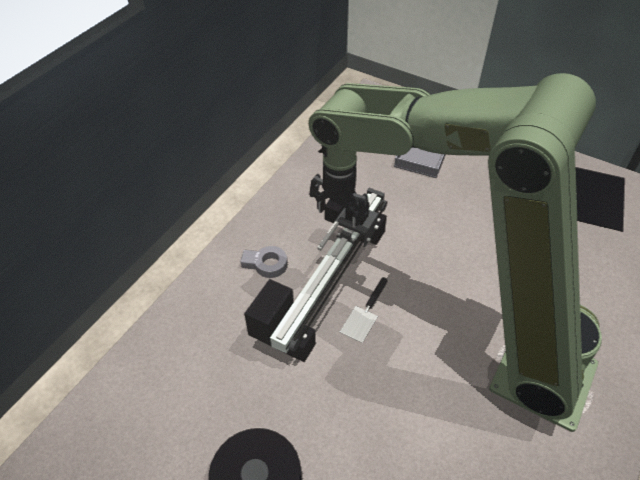

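View pics/wrist0.png

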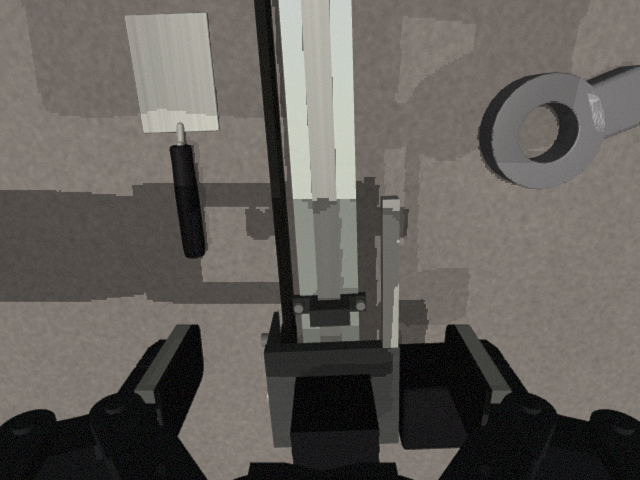

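```bash
python3 - <<'E'
import cv2,numpy as np
for n,(a,b,c,d) in dict(wrist=(180,480,220,520),scene=(140,320,240,420),side=(170,370,230,400)).items():
    im=cv2.imread(f"pics/{n}0.png")[a:b,c:d]
    im=(255*(im/255.)**0.5).astype('uint8')
    f=min(800/im.shape[1],600/im.shape[0])
    cv2.imwrite(f"pics/{n}0z.png",cv2.resize(im,None,fx=f,fy=f,interpolation=cv2.INTER_CUBIC));print(n,f)
E
```

```text
wrist 2.0
scene 3.3333333333333335
side 3.0
```

View pics/wrist0z.png

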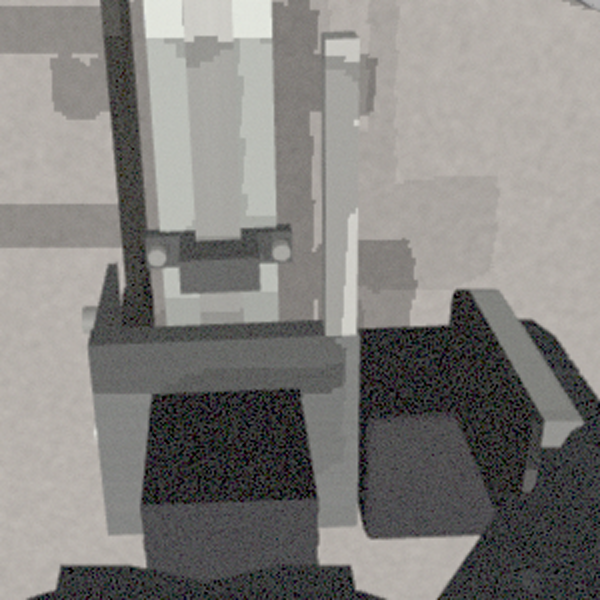

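View pics/scene0z.png

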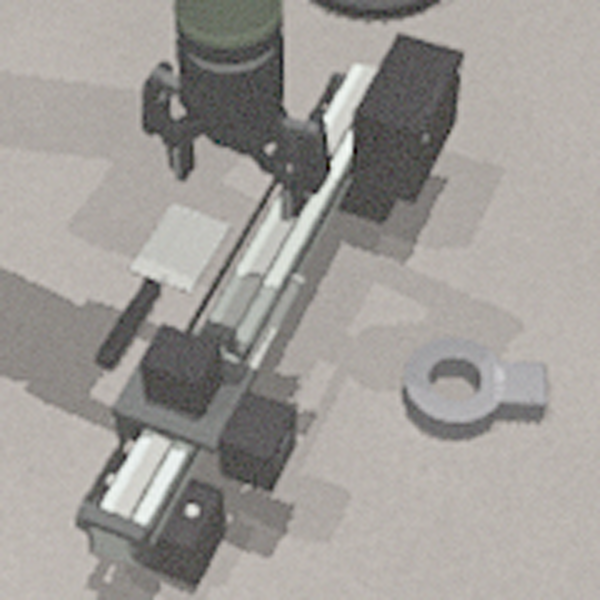

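View pics/side0z.png

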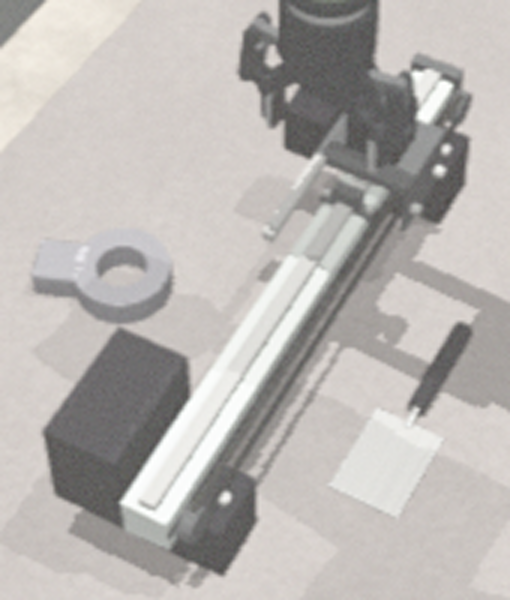

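```bash
cat >h.py <<'E'
from rig import env
import numpy as np
def ray(n,p,z,C=None):
    c=env.calibration(n); M=c["camera_from_world"] if C is None else C
    R,t=M[:3,:3],M[:3,3]; o=-R.T@t
    d=R.T@np.array([(p[0]-c["cx"])/c["fx"],(p[1]-c["cy"])/c["fy"],1])
    return o+d*(z-o[2])/d[2]
E
python3 - <<'E'
from h import *
np.set_printoptions(precision=4,suppress=True)
W=lambda u,v,z:ray("wrist",(220+u/2,180+v/2),z)
for nm,u,v,z in [("blk top f L",141,502,.182),("blk top f R",317,500,.182),("blk bot f L",150,393,.132),("bot f R",300,390,.132),
 ("plate f L",92,345,.132),("plate f R",358,335,.132),("plate rear L",108,535,.132),("plate rear R",357,527,.132),("feel tip L",325,35,.132),("feel tip R",360,35,.132),
 ("bump farL",180,240,.132),("bump farR",260,240,.132),("bump nearL",180,262,.132),("bump nearR",260,262,.132)]:
    print(nm,W(u,v,z))
for nm,u,v in [("beamL0",279,2),("beamL1",292,290),("beamR0",352,2),("beamR1",357,290)]: print(nm,ray("wrist",(u,v),.110))
S=lambda u,v,z:ray("side",(230+u/3,170+v/3),z)
for nm,u,v,z in [("beam end L",122,503,.11),("beam end R",172,525,.11),("beam other far",418,68,.11),("hous a",120,330,.165),("b",188,360,.165),("c",117,467,.165),("d",45,428,.165)]: print(nm,S(u,v,z))
E
```

```text
blk top f L [ 0.5568 -0.097   0.182 ]
blk top f R [ 0.6066 -0.0962  0.182 ]
blk bot f L [ 0.5562 -0.0977  0.132 ]
bot f R [ 0.607  -0.0964  0.132 ]
plate f L [ 0.5373 -0.0788  0.132 ]
plate f R [ 0.6253 -0.0748  0.132 ]
plate rear L [ 0.5397 -0.159   0.132 ]
plate rear R [ 0.6297 -0.1551  0.132 ]
feel tip L [0.6097 0.0264 0.132 ]
feel tip R [0.6198 0.0264 0.132 ]
bump farL [ 0.5668 -0.0401  0.132 ]
bump farR [ 0.5922 -0.04    0.132 ]
bump nearL [ 0.5668 -0.0479  0.132 ]
bump nearR [ 0.5924 -0.0478  0.132 ]
beamL0 [0.5506 0.1313 0.11  ]
beamL1 [ 0.5538 -0.0437  0.11  ]
beamR0 [0.5908 0.1313 0.11  ]
beamR1 [ 0.5984 -0.0436  0.11  ]
beam end L [0.5791 0.2951 0.11  ]
beam end R [0.5357 0.2915 0.11  ]
beam other far [ 0.6029 -0.2341  0.11  ]
hous a [0.6467 0.1914 0.165 ]
b [0.5851 0.1882 0.165 ]
c [0.5781 0.2966 0.165 ]
d [0.644 0.296 0.165]
```

```bash
python3 - <<'E'
from h import *
import cv2
g=cv2.cvtColor(cv2.imread("pics/wrist0.png"),cv2.COLOR_BGR2GRAY).astype(int)
P=[];Q=[]
for v in range(2,196,4):
    r=g[v]; m=r>190
    u=np.where(m)[0]; u=u[(u>265)&(u<370)]
    P.append(ray("wrist",(u.min()-.5,v),.11));Q.append(ray("wrist",(u.max()+.5,v),.11))
for A in(P,Q):
    A=np.array(A);f=np.polyfit(A[:,1],A[:,0],1);print(f,np.std(A[:,0]-np.polyval(f,A[:,1])))
L=[];R=[]
im=g[180:480,220:520]
for v in range(38,118):  # right edge of feeler etc
    pass
s=cv2.cvtColor(cv2.imread("pics/side0.png"),cv2.COLOR_BGR2GRAY)
# side: beam bright region edge points at rows
for v in range(255,335,8):
    u=np.where(s[v,230:400]>185)[0]+230
    if len(u): print(v,u.min(),u.max(),ray("side",(u.min()-.5,v),.11)[:2],ray("side",(u.max()+.5,v),.11)[:2])
E
```

```text
[-0.04925463  0.55681254] 0.00016915641250557362
[-0.04918537  0.59650977] 0.00017597131301150834
255 255 327 [0.7510717  0.11487803] [0.59022181 0.01899057]
263 321 338 [0.59230771 0.0504241 ] [0.55302976 0.02701808]
271 314 332 [0.59434773 0.08116621] [0.55334375 0.05674057]
279 309 327 [0.59207532 0.10869796] [0.55151558 0.08454559]
287 304 322 [0.58985169 0.13563883] [0.54972665 0.11175369]
295 298 317 [0.58976408 0.16325062] [0.54797573 0.13838389]
303 293 312 [0.58761148 0.18905195] [0.5462616  0.16445441]
311 288 366 [0.58550363 0.21431682] [0.42372351 0.11811135]
319 282 375 [0.58546353 0.24026522] [0.39490867 0.12698485]
327 277 370 [0.58342052 0.26449355] [0.39480616 0.15240217]
```

Call:
{"api": "jog_arm", "payload": {
  "steps": [
    [0, 0, -0.47, 0, 0, 0, 85],
    [0, 0, 0, -0.8, 0, 0, 85],
    [0, 0, 0, -0.8, 0.06, 0, 85],
    [0, 0, 0, -0.8, 0, 0, 85],
    [0, 0, 0, -0.5, 0, 0, 85],
    [0, 0, 0, 0, 0, 0, 85],
    [0, 0, 0, 0, 0, 0, 85]
  ],
  "newtons": 40
}}

```text
clock: 0.85
eef_pos: [0.5822, -0.1183, 0.2278]
eef_rot: [0.688, 0.726, -0.002, -0.003]
wrist_force: [0.2, 0.8, -0.0]
gripper_width: 0.998
```

```bash
cat >>h.py <<'E'
from scipy.spatial.transform import Rotation as Ro
def rel(tgt=(0.5826,-0.1168,0.145)):
    s=env.get_state();R=Ro.from_quat(s["eef_rot"]).as_matrix()
    print("t",round(s["clock"],2),"pos",s["eef_pos"].round(4),"F",s["wrist_force"].round(1),"w",round(s["gripper_width"]*85.4,1))
    print("toolx",R[:,0].round(4),"z",R[:,2].round(4))
    print("delta units",(R.T@(np.array(tgt)-s["eef_pos"])/.04).round(3))
    a=.0492;B=np.array([[-np.sin(a),np.cos(a)],[np.cos(a),np.sin(a)]])
    print("beam (along,across) rel to parked grip mm",(B@(s["eef_pos"][:2]-[0.5826,-0.1168])*1e3).round(1), "F along,across",(B@s["wrist_force"][:2]).round(2))
    return s
E
python3 -c "
from h import *
import cv2
rel();cv2.imwrite('pics/w1.png',env.camera('wrist')[:,:,::-1])
cv2.imwrite('pics/sc1.png',env.camera('scene')[:,:,::-1])"
```

```text
t 0.85 pos [ 0.5822 -0.1183  0.2278] F [ 0.2  0.8 -0. ] w 85.2
toolx [-0.0534  0.9986  0.0021] z [-0.0065  0.0018 -1.    ]
delta units [0.033 0.026 2.069]
beam (along,across) rel to parked grip mm [-1.5 -0.5] F along,across [0.78 0.27]
```

View pics/w1.png

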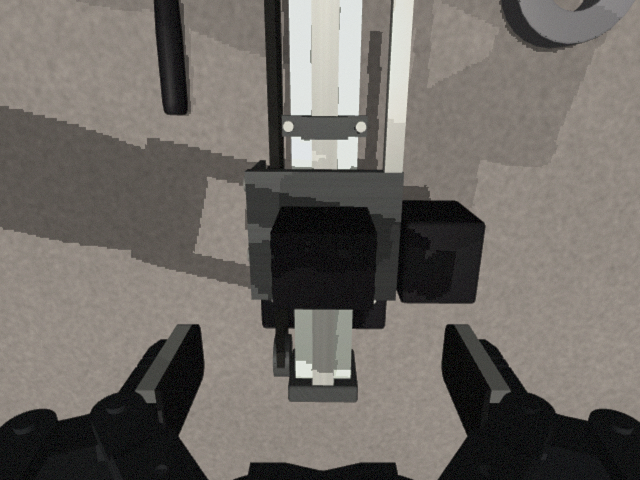

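```bash
python3 - <<'E'
from h import *
import cv2
np.set_printoptions(precision=4,suppress=True)
im=cv2.imread('pics/w1.png')[80:350,220:500];im=(255*(im/255.)**.4).astype('uint8')
cv2.imwrite('pics/w1z.png',cv2.resize(im,None,fx=2.2,fy=2.2))
E
```

```text
(no output)
```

View pics/w1z.png

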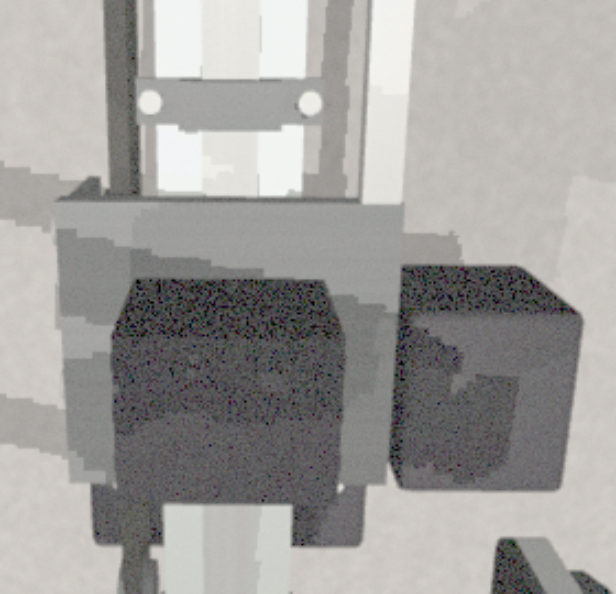

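```bash
python3 - <<'E'
from h import *
import cv2
np.set_printoptions(precision=4,suppress=True)
for z in (.10,.12,.13,.14,.15,.16): print(z,ray("wrist",(484.5,224.5),z),ray("scene",(329.4,262.4),z))
Z=lambda u,v,z:ray("wrist",(220+u/2.2,80+v/2.2),z)
print("blk top",[Z(*p,.182) for p in((113,333),(343,333),(113,503),(340,503))])
print("bump",[Z(*p,.132) for p in((178,80),(178,130))])
im=cv2.imread('pics/sc1.png')[180:320,230:400];im=(255*(im/255.)**.4).astype('uint8')
cv2.imwrite('pics/sc1z.png',cv2.resize(im,None,fx=4,fy=4))
E
```

```text
0.1 [ 0.6892 -0.1102  0.1   ] [ 0.6619 -0.0744  0.1   ]
0.12 [ 0.681  -0.1047  0.12  ] [ 0.6676 -0.086   0.12  ]
0.13 [ 0.6769 -0.1019  0.13  ] [ 0.6704 -0.0917  0.13  ]
0.14 [ 0.6729 -0.0991  0.14  ] [ 0.6733 -0.0975  0.14  ]
0.15 [ 0.6688 -0.0963  0.15  ] [ 0.6761 -0.1033  0.15  ]
0.16 [ 0.6647 -0.0936  0.16  ] [ 0.679  -0.1091  0.16  ]
blk top [array([ 0.5569, -0.0965,  0.182 ]), array([ 0.6058, -0.0937,  0.182 ]), array([ 0.5576, -0.1371,  0.182 ]), array([ 0.609, -0.134,  0.182])]
bump [array([ 0.5661, -0.0464,  0.132 ]), array([ 0.5666, -0.0584,  0.132 ])]
```

View pics/sc1z.png

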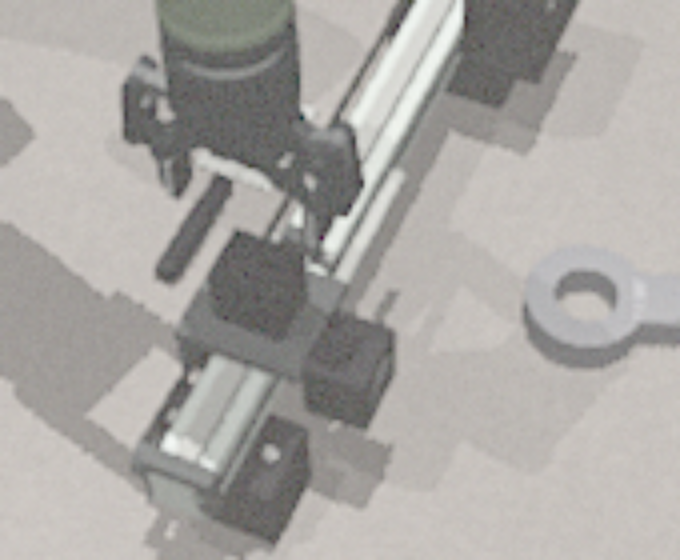

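Call:
{"api": "jog_arm", "payload": {
  "steps": [
    [-0.06, 0, 0.04, 0.05, 0.03, 0.3, 85],
    [0, 0, 0, 0, 0, 0.5, 85],
    [0, 0, 0, 0, 0, 0.5, 85],
    [0, 0, 0, 0, 0, 0.4, 85],
    [0, 0, 0, 0, 0, 0.2, 85],
    [0, 0, 0, 0, 0, 0, 85]
  ]
}}

```text
clock: 1.55
eef_pos: [0.5841, -0.1084, 0.151]
eef_rot: [0.686, 0.727, 0.002, 0.0]
wrist_force: [0.2, -0.0, 0.2]
gripper_width: 0.994
```

```bash
python3 -c "
from h import *
import cv2
rel((.5825,-.116,.148));cv2.imwrite('pics/w2.png',env.camera('wrist')[:,:,::-1])"
```

```text
t 1.55 pos [ 0.5841 -0.1084  0.151 ] F [ 0.2 -0.   0.2] w 84.9
toolx [-0.0584  0.9983  0.0029] z [ 0.0033  0.0031 -1.    ]
delta units [-0.187 -0.051  0.075]
beam (along,across) rel to parked grip mm [8.3 1.9] F along,across [-0.01  0.17]
```

View pics/w2.png

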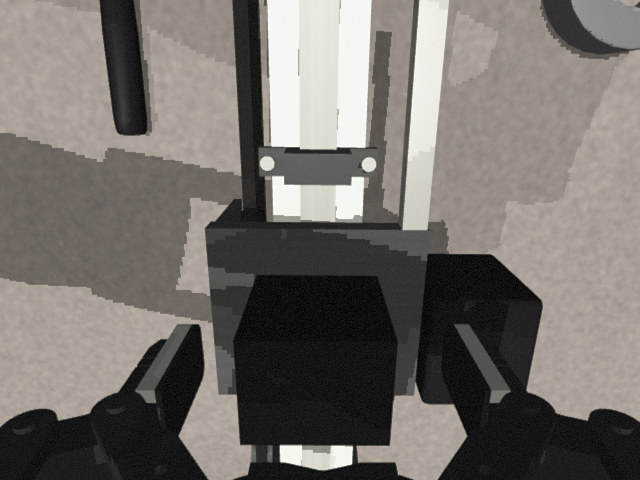

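Call:
{"api": "jog_arm", "payload": {
  "steps": [
    [0.03, 0, 0.09, -0.19, -0.05, 0.06, 85],
    [0, 0, 0, 0, 0, 0, 85],
    [0, 0, 0, 0, 0, 0, 85]
  ]
}}

```text
clock: 1.9
eef_pos: [0.5843, -0.1167, 0.1515]
eef_rot: [0.69, 0.724, 0.002, 0.001]
wrist_force: [0.3, 0.2, 0.4]
gripper_width: 0.995
```

```bash
python3 -c "
from h import *
rel((.5825,-.116,.148))"
```

```text
t 1.9 pos [ 0.5843 -0.1167  0.1515] F [0.3 0.2 0.4] w 85.0
toolx [-0.0489  0.9988  0.0015] z [ 0.0053  0.0018 -1.    ]
delta units [ 0.02  -0.044  0.087]
beam (along,across) rel to parked grip mm [0.  1.7] F along,across [0.15 0.31]
```

Call:
{"api": "jog_arm", "payload": {
  "steps": [
    [0.05, 0, 0, 0.02, -0.06, 0.1, 85],
    [0, 0, 0, 0, 0, 0, 85],
    [0, 0, 0, 0, 0, 0, 45],
    [0, 0, 0, 0, 0, 0, 45],
    [0, 0, 0, 0, 0, 0, 45],
    [0, 0, 0, 0, 0, 0, 45],
    [0, 0, 0, 0, 0, 0, 40],
    [0, 0, 0, 0, 0, 0, 40]
  ],
  "newtons": 50
}}

```text
clock: 2.7
eef_pos: [0.5821, -0.1164, 0.1485]
eef_rot: [0.69, 0.724, 0.001, 0.0]
wrist_force: [-0.3, -0.3, 0.6]
gripper_width: 0.581
```

```bash
python3 -c "
from h import *
rel((.5825,-.116,.148))"
```

```text
t 2.7 pos [ 0.5821 -0.1164  0.1485] F [-0.3 -0.3  0.6] w 49.6
toolx [-4.830e-02  9.988e-01  9.000e-04] z [ 0.0018  0.001  -1.    ]
delta units [0.009 0.01  0.012]
beam (along,across) rel to parked grip mm [ 0.4 -0.5] F along,across [-0.31 -0.36]
```

Call:
{"api": "jog_arm", "payload": {
  "steps": [
    [0, 0, 0, 0, 0, -0.15, 40],
    [0, 0, 0, 0, 0, -0.15, 40],
    [0, 0, 0, 0, 0, -0.12, 40],
    [0, 0, 0, 0, 0, 0, 40],
    [0, 0, 0, 0, 0, 0, 40]
  ]
}}

```text
clock: 3.2
eef_pos: [0.5821, -0.1164, 0.1651]
eef_rot: [0.69, 0.724, 0.001, -0.0]
wrist_force: [0.7, -0.0, -3.5]
gripper_width: 0.576
```

```bash
python3 -c "
from h import *
rel((.5825,-.116,.148))"
```

```text
t 3.2 pos [ 0.5821 -0.1164  0.1651] F [ 0.7 -0.  -3.5] w 49.2
toolx [-0.0483  0.9988  0.0013] z [ 8.0e-04  1.3e-03 -1.0e+00]
delta units [0.008 0.01  0.426]
beam (along,across) rel to parked grip mm [ 0.5 -0.5] F along,across [-0.05  0.67]
```

Call:
{"api": "jog_arm", "payload": {
  "steps": [
    [0, 0, 0, 0.15, 0, 0, 40],
    [0, 0, 0, 0.25, 0, 0, 40],
    [0, 0, 0, 0.25, 0, 0, 40],
    [0, 0, 0, 0.25, 0, 0, 40],
    [0, 0, 0, 0.1, 0, 0, 40],
    [0, 0, 0, 0, 0, 0, 40]
  ]
}}

```text
clock: 3.8
eef_pos: [0.5802, -0.077, 0.165]
eef_rot: [0.689, 0.724, -0.002, 0.003]
wrist_force: [1.2, -4.3, -3.5]
gripper_width: 0.58
```

```bash
python3 -c "
from h import *
rel((.5825,-.116,.148))"
```

```text
t 3.8 pos [ 0.5802 -0.077   0.165 ] F [ 1.2 -4.3 -3.5] w 49.5
toolx [-0.0496  0.9987 -0.0066] z [ 0.0018 -0.0065 -1.    ]
delta units [-0.973  0.007  0.431]
beam (along,across) rel to parked grip mm [39.9 -0.4] F along,across [-4.33  1.03]
```

Call:
{"api": "jog_arm", "payload": {
  "steps": [
    [0, 0.05, 0, 0.25, 0, 0, 40],
    [0, 0, 0, 0.25, 0, -0.01, 40],
    [0, 0, 0, 0.25, 0, -0.01, 40],
    [0, 0, 0, 0.25, 0, -0.01, 40],
    [0, 0, 0, 0.25, 0, 0, 40],
    [0, 0, 0, 0, 0, 0, 40]
  ]
}}

```text
clock: 4.4
eef_pos: [0.5777, -0.0242, 0.166]
eef_rot: [0.689, 0.724, -0.0, 0.002]
wrist_force: [1.5, -1.7, -3.9]
gripper_width: 0.582
```

```bash
python3 -c "
from h import *
import cv2
rel((.5825,-.116,.148));cv2.imwrite('pics/sd3.png',env.camera('side')[170:370,230:420,::-1].repeat(3,0).repeat(3,1));cv2.imwrite('pics/w3.png',env.camera('wrist')[:,:,::-1])"
```

```text
t 4.4 pos [ 0.5777 -0.0242  0.166 ] F [ 1.5 -1.7 -3.9] w 49.7
toolx [-0.0497  0.9988 -0.0027] z [ 0.0018 -0.0026 -1.    ]
delta units [-2.297  0.006  0.456]
beam (along,across) rel to parked grip mm [92.7 -0.4] F along,across [-1.75  1.41]
```

View pics/sd3.png

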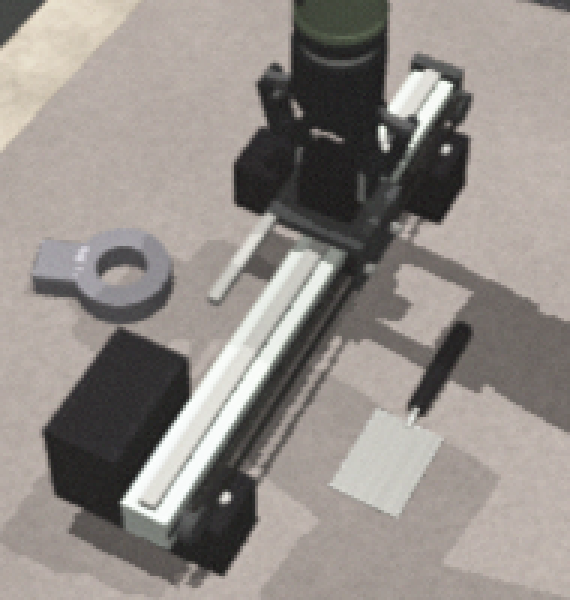

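View pics/w3.png

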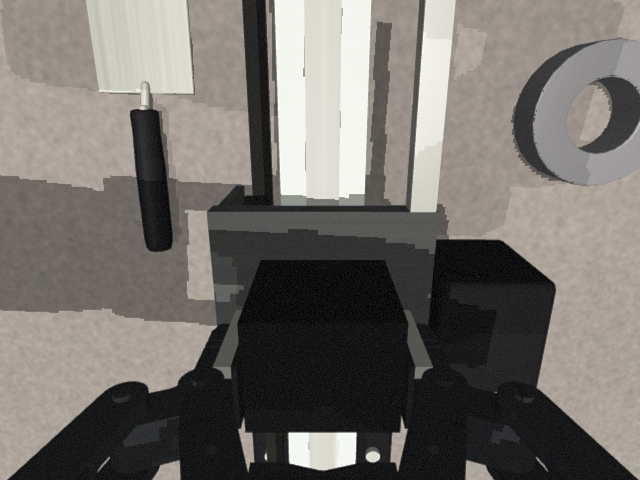

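Call:
{"api": "jog_arm", "payload": {
  "steps": [
    [0, 0.02, 0, 0.25, 0, 0, 40],
    [0, 0, 0, 0.25, 0, 0, 40],
    [0, 0, 0, 0.2, 0, 0, 40],
    [0, 0, 0, 0.1, 0, 0, 40],
    [0, 0, 0, 0, 0, 0, 40],
    [0, 0, 0, 0, 0, 0, 40]
  ]
}}

```text
clock: 5.1
eef_pos: [0.5761, 0.0075, 0.166]
eef_rot: [0.69, 0.724, -0.001, 0.002]
wrist_force: [1.6, -3.5, -4.4]
gripper_width: 0.578
```

```bash
python3 -c "
from h import *
import cv2
rel((.5825,-.116,.148));cv2.imwrite('pics/w4.png',env.camera('wrist')[:,:,::-1])
im=env.camera('scene')[140:320,240:420,::-1].repeat(3,0).repeat(3,1);cv2.imwrite('pics/sc4.png',(255*(im/255.)**.5).astype('uint8'))
"
```

```text
t 5.1 pos [0.5761 0.0075 0.166 ] F [ 1.6 -3.5 -4.4] w 49.4
toolx [-0.049   0.9988 -0.0036] z [ 0.0017 -0.0035 -1.    ]
delta units [-3.091  0.007  0.461]
beam (along,across) rel to parked grip mm [124.5  -0.3] F along,across [-3.59  1.47]
```

View pics/sc4.png

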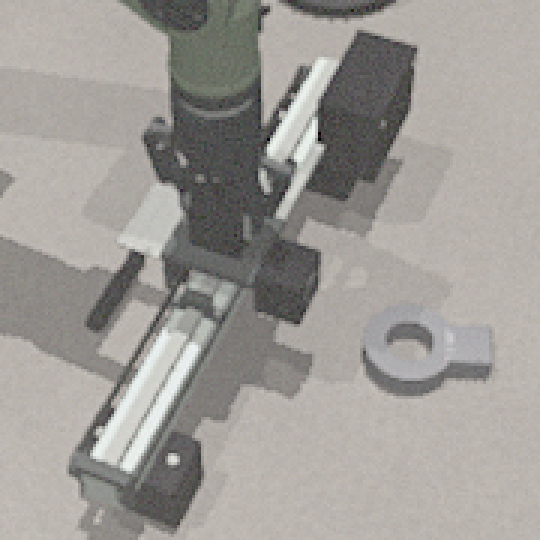

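View pics/w4.png

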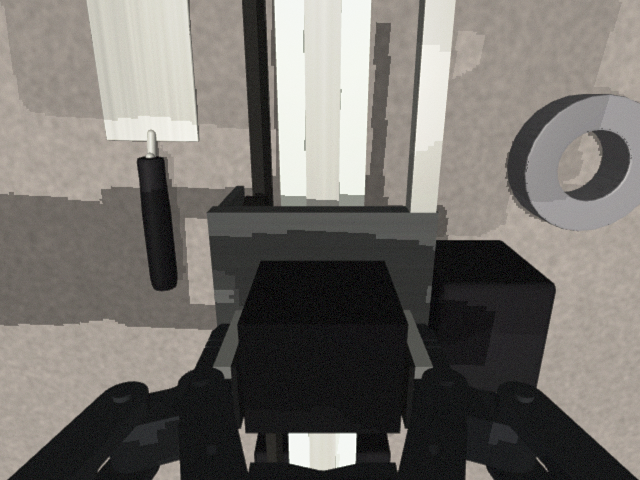

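Call:
{"api": "jog_arm", "payload": {
  "steps": [
    [0, 0, 0, 0, 0, 0.15, 40],
    [0, 0, 0, 0, 0, 0.13, 40],
    [0, 0, 0, 0, 0, 0.08, 40],
    [0, 0, 0, 0, 0, 0.03, 40],
    [0, 0, 0, 0, 0, 0, 40]
  ]
}}

```text
clock: 5.7
eef_pos: [0.5762, 0.0074, 0.1487]
eef_rot: [0.69, 0.724, -0.0, 0.001]
wrist_force: [1.9, -1.9, -2.3]
gripper_width: 0.579
```

```bash
python3 -c "
from h import *
rel((.5825,-.116,.1485))"
```

```text
t 5.7 pos [0.5762 0.0074 0.1487] F [ 1.9 -1.9 -2.3] w 49.4
toolx [-0.0473  0.9989 -0.0019] z [ 0.0014 -0.0018 -1.    ]
delta units [-3.089  0.012  0.011]
beam (along,across) rel to parked grip mm [124.4  -0.3] F along,across [-2.04  1.84]
```

Call:
{"api": "jog_arm", "payload": {
  "steps": [
    [0, 0, 0, 0, 0, 0.03, 40],
    [0, 0, 0, 0, 0, 0, 40],
    [0, 0, 0, 0, 0, 0, 40]
  ]
}}

```text
clock: 6.0
eef_pos: [0.5762, 0.0074, 0.1487]
eef_rot: [0.69, 0.724, 0.0, 0.001]
wrist_force: [1.9, -3.5, -3.2]
gripper_width: 0.58
```

```bash
python3 -c "
from h import *
rel((.5825,-.116,.1485))"
```

```text
t 6.0 pos [0.5762 0.0074 0.1487] F [ 1.9 -3.5 -3.2] w 49.5
toolx [-0.0473  0.9989 -0.0019] z [ 0.0019 -0.0018 -1.    ]
delta units [-3.089  0.012  0.01 ]
beam (along,across) rel to parked grip mm [124.3  -0.3] F along,across [-3.61  1.68]
```

Call:
{"api": "jog_arm", "payload": {
  "steps": [
    [0, 0, 0, 0, 0, 0.06, 40],
    [0, 0, 0, 0, 0, 0, 40],
    [0, 0, 0, 0, 0, 0, 40]
  ]
}}

```text
clock: 6.3
eef_pos: [0.5761, 0.0074, 0.1488]
eef_rot: [0.69, 0.724, 0.0, 0.002]
wrist_force: [1.9, -1.9, -3.2]
gripper_width: 0.578
```

```bash
python3 -c "
from h import *
rel((.5825,-.116,.1485))"
```

```text
t 6.3 pos [0.5761 0.0074 0.1488] F [ 1.9 -1.9 -3.2] w 49.4
toolx [-0.0474  0.9989 -0.002 ] z [ 0.0033 -0.0018 -1.    ]
delta units [-3.089  0.013  0.013]
beam (along,across) rel to parked grip mm [124.4  -0.4] F along,across [-1.99  1.84]
```

Call:
{"api": "jog_arm", "payload": {
  "steps": [
    [0, 0, 0, 0, 0, 0.06, 40]
  ]
}}

```text
clock: 6.4
eef_pos: [0.5762, 0.0074, 0.1482]
eef_rot: [0.69, 0.724, 0.001, 0.002]
wrist_force: [-5.4, -2.3, 20.7]
gripper_width: 0.582
```

```bash
python3 -c "
from h import *
import cv2
rel((.5825,-.116,.1485));cv2.imwrite('pics/sd5.png',(255*(env.camera('side')[150:350,230:420,::-1].repeat(3,0).repeat(3,1)/255)**.5).astype('uint8'));cv2.imwrite('pics/w5.png',env.camera('wrist')[:,:,::-1])"
```

```text
t 6.4 pos [0.5762 0.0074 0.1482] F [-5.4 -2.3 20.7] w 49.7
toolx [-0.0474  0.9989 -0.0021] z [ 0.004  -0.0019 -1.    ]
delta units [-3.089e+00  1.100e-02 -1.000e-03]
beam (along,across) rel to parked grip mm [124.4  -0.3] F along,across [-2.04 -5.48]
```

View pics/sd5.png

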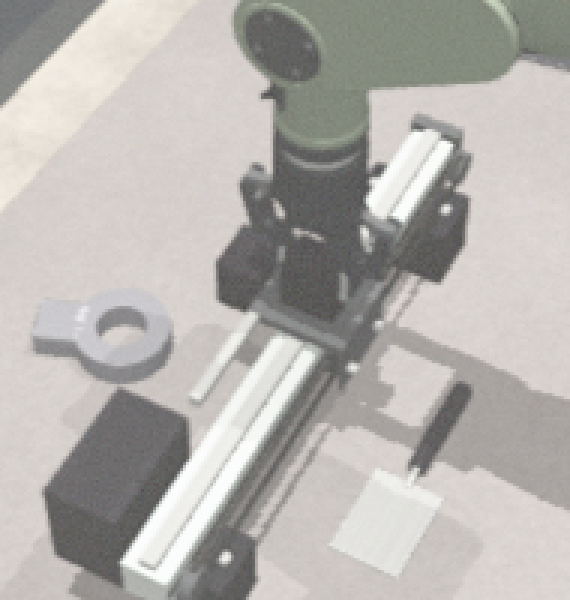

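View pics/w5.png

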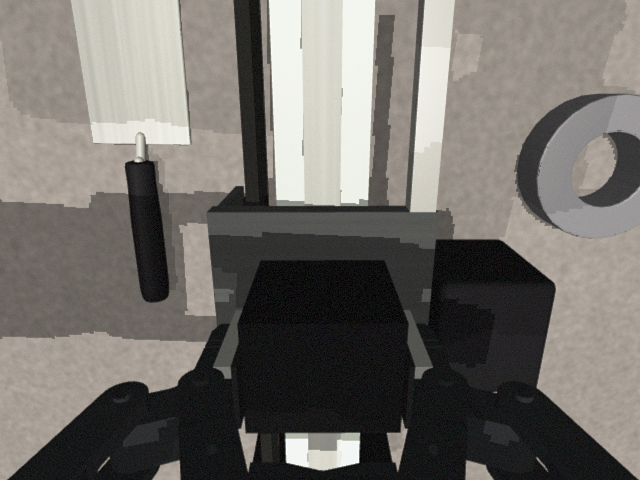

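Call:
{"api": "jog_arm", "payload": {
  "steps": [
    [0, 0, 0, 0, 0, 0, 40],
    [0, 0.03, 0, 0.15, 0, 0, 40],
    [0, 0, 0, 0.2, 0, 0, 40],
    [0, 0, 0, 0.25, 0, 0, 40],
    [0, 0, 0, 0.2, 0, 0, 40],
    [0, 0, 0, 0.15, 0, 0, 40],
    [0, 0, 0, 0.04, 0, 0, 40],
    [0, 0, 0, 0, 0, 0, 40]
  ]
}}

```text
clock: 7.3
eef_pos: [0.5741, 0.0484, 0.1485]
eef_rot: [0.69, 0.724, 0.001, 0.002]
wrist_force: [0.4, -4.0, 1.1]
gripper_width: 0.578
```

```bash
python3 -c "
from h import *
rel((.5825,-.116,.1485))"
```

```text
t 7.3 pos [0.5741 0.0484 0.1485] F [ 0.4 -4.   1.1] w 49.4
toolx [-0.0487  0.9988 -0.0024] z [ 0.0042 -0.0022 -1.    ]
delta units [-4.114  0.008  0.01 ]
beam (along,across) rel to parked grip mm [165.4  -0.3] F along,across [-4.03  0.23]
```

Call:
{"api": "jog_arm", "payload": {
  "steps": [
    [0, 0, 0, 0.06, 0, 0, 40],
    [0, 0, 0, 0.06, 0, 0, 40],
    [0, 0, 0, 0.06, 0, 0, 40],
    [0, 0, 0, 0.06, 0, 0, 40],
    [0, 0, 0, 0.06, 0, 0, 40]
  ]
}}

```text
clock: 7.8
eef_pos: [0.5736, 0.0604, 0.1485]
eef_rot: [0.69, 0.724, 0.001, 0.002]
wrist_force: [1.6, -4.6, 1.0]
gripper_width: 0.58
```

```bash
python3 -c "
from h import *
rel((.5825,-.116,.1485))"
```

```text
t 7.8 pos [0.5736 0.0604 0.1485] F [ 1.6 -4.6  1. ] w 49.5
toolx [-0.0476  0.9989 -0.0027] z [ 0.0041 -0.0025 -1.    ]
delta units [-4.416  0.014  0.011]
beam (along,across) rel to parked grip mm [177.5  -0.3] F along,across [-4.64  1.39]
```

Call:
{"api": "jog_arm", "payload": {
  "steps": [
    [0, 0, 0, 0.04, 0, 0, 40],
    [0, 0, 0, 0.04, 0, 0, 40],
    [0, 0, 0, 0.04, 0, 0, 40],
    [0, 0, 0, 0.04, 0, 0, 40],
    [0, 0, 0, 0.04, 0, 0, 40]
  ]
}}

```text
clock: 8.3
eef_pos: [0.5731, 0.0692, 0.1485]
eef_rot: [0.69, 0.724, 0.001, 0.002]
wrist_force: [0.1, -3.8, 1.5]
gripper_width: 0.577
```

Call:
{"api": "jog_arm", "payload": {
  "steps": [
    [0, 0, 0, 0.04, 0, 0, 40],
    [0, 0, 0, 0.04, 0, 0, 40],
    [0, 0, 0, 0.04, 0, 0, 40],
    [0, 0, 0, 0.04, 0, 0, 40],
    [0, 0, 0, 0.04, 0, 0, 40]
  ]
}}

```text
clock: 8.8
eef_pos: [0.5727, 0.0779, 0.1484]
eef_rot: [0.69, 0.724, 0.0, 0.002]
wrist_force: [0.8, -3.4, 0.9]
gripper_width: 0.575
```

Call:
{"api": "jog_arm", "payload": {
  "steps": [
    [0, 0, 0, 0.04, 0, 0, 40],
    [0, 0, 0, 0.04, 0, 0, 40],
    [0, 0, 0, 0.04, 0, 0, 40],
    [0, 0, 0, 0.04, 0, 0, 40]
  ]
}}

```text
clock: 9.2
eef_pos: [0.5724, 0.0848, 0.1485]
eef_rot: [0.69, 0.724, 0.001, 0.002]
wrist_force: [-0.2, -4.5, 1.5]
gripper_width: 0.578
```

Call:
{"api": "jog_arm", "payload": {
  "steps": [
    [0, 0, 0, 0.03, 0, 0, 40],
    [0, 0, 0, 0.03, 0, 0, 40],
    [0, 0, 0, 0.03, 0, 0, 40],
    [0, 0, 0, 0.03, 0, 0, 40]
  ]
}}

```text
clock: 9.6
eef_pos: [0.5721, 0.0901, 0.1484]
eef_rot: [0.69, 0.724, 0.001, 0.002]
wrist_force: [1.1, -3.3, 1.7]
gripper_width: 0.575
```

Call:
{"api": "jog_arm", "payload": {
  "steps": [
    [0, 0, 0, 0.03, 0, 0, 40],
    [0, 0, 0, 0.03, 0, 0, 40],
    [0, 0, 0, 0.03, 0, 0, 40],
    [0, 0, 0, 0.03, 0, 0, 40]
  ]
}}

```text
clock: 10.0
eef_pos: [0.5719, 0.0953, 0.1485]
eef_rot: [0.69, 0.724, 0.001, 0.002]
wrist_force: [0.8, -3.7, 1.2]
gripper_width: 0.575
```

Call:
{"api": "jog_arm", "payload": {
  "steps": [
    [0, 0, 0, 0.03, 0, 0, 40],
    [0, 0, 0, 0.03, 0, 0, 40],
    [0, 0, 0, 0.03, 0, 0, 40],
    [0, 0, 0, 0.03, 0, 0, 40]
  ]
}}

```text
clock: 10.4
eef_pos: [0.5716, 0.1005, 0.1485]
eef_rot: [0.69, 0.724, 0.001, 0.002]
wrist_force: [0.7, -3.0, 1.2]
gripper_width: 0.582
```

Call:
{"api": "jog_arm", "payload": {
  "steps": [
    [0, 0, 0, 0.03, 0, 0, 40],
    [0, 0, 0, 0.03, 0, 0, 40],
    [0, 0, 0, 0.03, 0, 0, 40]
  ]
}}

```text
clock: 10.7
eef_pos: [0.5714, 0.1045, 0.1485]
eef_rot: [0.69, 0.724, 0.001, 0.002]
wrist_force: [0.7, -4.5, 2.2]
gripper_width: 0.577
```

Call:
{"api": "jog_arm", "payload": {
  "steps": [
    [0, 0, 0, 0.03, 0, 0, 40],
    [0, 0, 0, 0.03, 0, 0, 40],
    [0, 0, 0, 0.03, 0, 0, 40]
  ]
}}

```text
clock: 11.0
eef_pos: [0.5713, 0.1084, 0.1485]
eef_rot: [0.69, 0.724, 0.001, 0.002]
wrist_force: [0.8, -4.2, 2.6]
gripper_width: 0.578
```

Call:
{"api": "jog_arm", "payload": {
  "steps": [
    [0, 0, 0, 0.03, 0, 0, 40],
    [0, 0, 0, 0.03, 0, 0, 40],
    [0, 0, 0, 0.03, 0, 0, 40]
  ]
}}

```text
clock: 11.3
eef_pos: [0.5711, 0.1123, 0.1485]
eef_rot: [0.69, 0.724, 0.001, 0.002]
wrist_force: [0.8, -3.8, 1.4]
gripper_width: 0.577
```

Call:
{"api": "jog_arm", "payload": {
  "steps": [
    [0, 0, 0, 0.03, 0, 0, 40],
    [0, 0, 0, 0.03, 0, 0, 40],
    [0, 0, 0, 0.03, 0, 0, 40]
  ]
}}

```text
clock: 11.6
eef_pos: [0.5709, 0.1162, 0.1484]
eef_rot: [0.69, 0.724, 0.001, 0.002]
wrist_force: [1.0, -4.5, 2.3]
gripper_width: 0.578
```

Call:
{"api": "jog_arm", "payload": {
  "steps": [
    [0, 0, 0, 0.03, 0, 0, 40],
    [0, 0, 0, 0.03, 0, 0, 40],
    [0, 0, 0, 0.03, 0, 0, 40]
  ]
}}

```text
clock: 11.9
eef_pos: [0.5707, 0.12, 0.1485]
eef_rot: [0.69, 0.724, 0.0, 0.002]
wrist_force: [-0.3, -4.6, 2.0]
gripper_width: 0.574
```

```bash
python3 -c "
from h import *
import cv2
rel();cv2.imwrite('pics/w6.png',env.camera('wrist')[:,:,::-1])"
```

```text
t 11.9 pos [0.5707 0.12   0.1485] F [-0.3 -4.6  2. ] w 49.0
toolx [-0.0476  0.9989 -0.0029] z [ 0.0042 -0.0027 -1.    ]
delta units [-5.928  0.016  0.104]
beam (along,across) rel to parked grip mm [237.1  -0.3] F along,across [-4.59 -0.52]
```

View pics/w6.png

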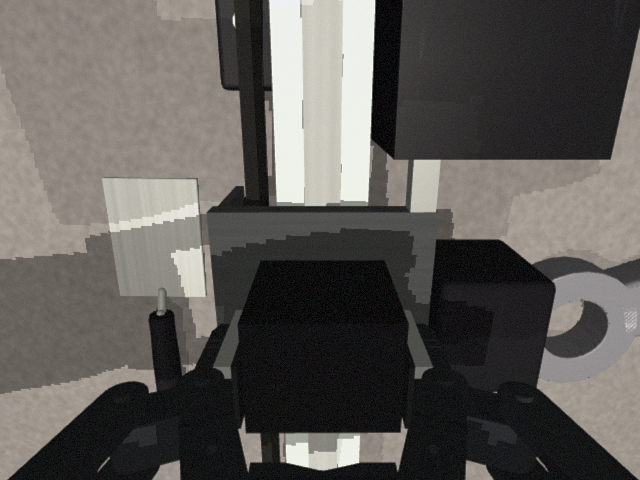

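No slip: block and jaws sit as before, and the feeler runs into the housing. Continuing.

Call:
{"api": "jog_arm", "payload": {
  "steps": [
    [0, 0, 0, 0.03, 0, 0, 40],
    [0, 0, 0, 0.03, 0, 0, 40]
  ]
}}

```text
clock: 12.15
eef_pos: [0.5706, 0.122, 0.1484]
eef_rot: [0.69, 0.724, 0.0, 0.003]
wrist_force: [0.4, -5.6, 1.9]
gripper_width: 0.575
```

Call:
{"api": "jog_arm", "payload": {
  "steps": [
    [0, 0, 0, 0.03, 0, 0, 40],
    [0, 0, 0, 0.03, 0, 0, 40]
  ]
}}

```text
clock: 12.35
eef_pos: [0.5705, 0.1237, 0.1485]
eef_rot: [0.69, 0.724, -0.0, 0.003]
wrist_force: [0.7, -5.6, 2.0]
gripper_width: 0.577
```

Call:
{"api": "jog_arm", "payload": {
  "steps": [
    [0, 0, 0, 0.03, 0, 0, 40],
    [0, 0, 0, 0.03, 0, 0, 40]
  ]
}}

```text
clock: 12.55
eef_pos: [0.5704, 0.1251, 0.1485]
eef_rot: [0.69, 0.724, -0.001, 0.004]
wrist_force: [1.0, -5.4, 3.0]
gripper_width: 0.579
```

Call:
{"api": "jog_arm", "payload": {
  "steps": [
    [0, 0, 0, 0.03, 0, 0, 40],
    [0, 0, 0, 0.03, 0, 0, 40]
  ]
}}

```text
clock: 12.75
eef_pos: [0.5704, 0.1256, 0.1485]
eef_rot: [0.69, 0.724, -0.002, 0.005]
wrist_force: [0.5, -9.0, 2.5]
gripper_width: 0.576
```

Call:
{"api": "jog_arm", "payload": {
  "steps": [
    [0, 0, 0, 0.03, 0, 0, 40],
    [0, 0, 0, 0.03, 0, 0, 40]
  ]
}}

```text
clock: 12.95
eef_pos: [0.5704, 0.1257, 0.1485]
eef_rot: [0.69, 0.723, -0.004, 0.007]
wrist_force: [1.0, -8.4, 2.0]
gripper_width: 0.578
```

Call:
{"api": "jog_arm", "payload": {
  "steps": [
    [0, 0, 0, 0.03, 0, 0, 40],
    [0, 0, 0, 0.03, 0, 0, 40]
  ]
}}

```text
clock: 13.15
eef_pos: [0.5704, 0.1258, 0.1485]
eef_rot: [0.69, 0.723, -0.005, 0.008]
wrist_force: [0.7, -8.7, 2.4]
gripper_width: 0.575
```

Call:
{"api": "jog_arm", "payload": {
  "steps": [
    [0, 0.02, 0, 0.05, 0, 0, 40],
    [0, 0, 0, 0.05, 0, 0, 40]
  ]
}}

```text
clock: 13.35
eef_pos: [0.5704, 0.1263, 0.1485]
eef_rot: [0.691, 0.723, -0.006, 0.009]
wrist_force: [1.0, -11.3, 3.2]
gripper_width: 0.575
```

```bash
python3 -c "
from h import *
rel()"
```

```text
t 13.35 pos [0.5704 0.1263 0.1485] F [  1.  -11.3   3.2] w 49.1
toolx [-0.0462  0.9987 -0.022 ] z [ 0.0045 -0.0218 -0.9998]
delta units [-6.082  0.024  0.222]
beam (along,across) rel to parked grip mm [243.4  -0.3] F along,across [-11.29   0.43]
```

Call:
{"api": "jog_arm", "payload": {
  "steps": [
    [0, 0, 0, 0, 0, 0, 60],
    [0, 0, 0, 0, 0, 0, 70],
    [0, 0, 0, 0, 0, 0, 80],
    [0, 0, 0, 0, 0, 0, 80],
    [0, 0, 0, 0, 0, 0, 80]
  ]
}}

```text
clock: 13.85
eef_pos: [0.5689, 0.1298, 0.1474]
eef_rot: [0.691, 0.723, -0.005, 0.006]
wrist_force: [-0.2, 0.0, -0.3]
gripper_width: 0.939
```

```bash
python3 -c "
from h import *
import cv2
rel();cv2.imwrite('pics/w7.png',env.camera('wrist')[:,:,::-1])"
```

```text
t 13.85 pos [0.5689 0.1298 0.1474] F [-0.2  0.  -0.3] w 80.2
toolx [-0.0447  0.9989 -0.0152] z [ 0.0011 -0.0151 -0.9999]
delta units [-6.173  0.066  0.153]
beam (along,across) rel to parked grip mm [247.   -1.5] F along,across [ 0.04 -0.2 ]
```

View pics/w7.png

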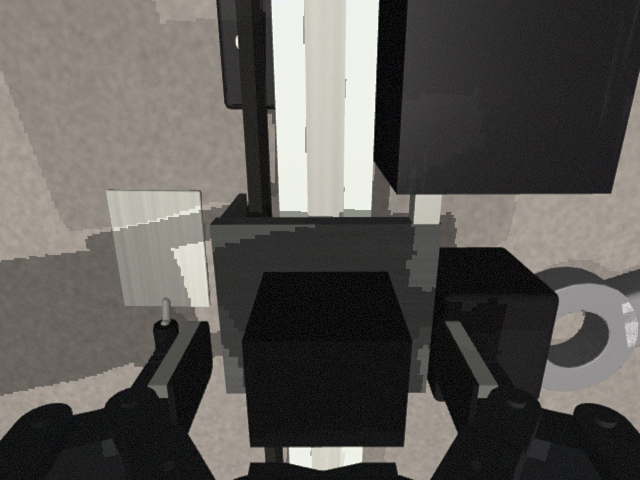

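Call:
{"api": "jog_arm", "payload": {
  "steps": [
    [0, 0, 0, 0, 0.02, -0.2, 85],
    [0, 0, 0, 0, 0, -0.4, 85],
    [0, 0, 0, 0, 0, -0.5, 85],
    [0, 0, 0, 0, 0, -0.6, 85],
    [0, 0, 0, 0, 0, -0.8, 85],
    [0, 0, 0, 0, 0, -0.8, 85],
    [0, 0, 0, 0, 0, 0, 85],
    [0, 0, 0, 0, 0, 0, 85]
  ]
}}

```text
clock: 14.7
eef_pos: [0.5697, 0.1328, 0.2876]
eef_rot: [0.691, 0.723, -0.004, 0.005]
wrist_force: [-0.0, -0.4, -0.1]
gripper_width: 0.992
```

```bash
python3 -c "
from h import *
import cv2
rel();cv2.imwrite('pics/w8.png',env.camera('wrist')[:,:,::-1]);cv2.imwrite('pics/sc8.png',env.camera('scene')[:,:,::-1])"
```

```text
t 14.7 pos [0.5697 0.1328 0.2876] F [-0.  -0.4 -0.1] w 84.7
toolx [-0.045   0.9989 -0.0135] z [ 0.0022 -0.0134 -0.9999]
delta units [-6.199  0.036  3.65 ]
beam (along,across) rel to parked grip mm [249.9  -0.7] F along,across [-0.44 -0.05]
```

View pics/w8.png

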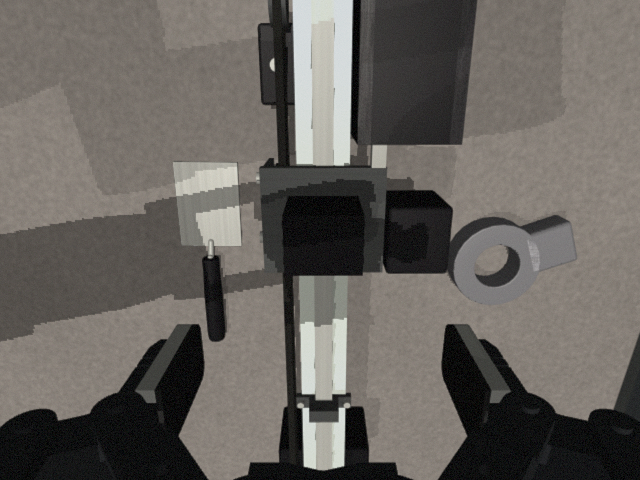

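View pics/sc8.png

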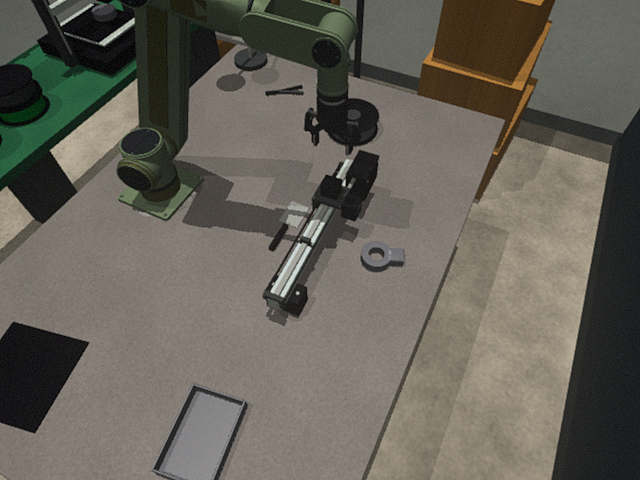

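```bash
python3 - <<'E'
from h import *
import cv2
im=cv2.imread('pics/w8.png')[140:290,240:460];im=(255*(im/255.)**.4).astype('uint8')
cv2.imwrite('pics/w8z.png',cv2.resize(im,None,fx=3.6,fy=3.6))
for p in((283,275),(363,275)): print(ray("wrist",p,.182))
for p in((261,168),(386,167)): print(ray("wrist",p,.132))
E
```

```text
[0.54587794 0.10440405 0.182     ]
[0.59684266 0.10674467 0.182     ]
[0.52524015 0.16294288 0.132     ]
[0.6127413 0.1676686 0.132    ]
```

View pics/w8z.png

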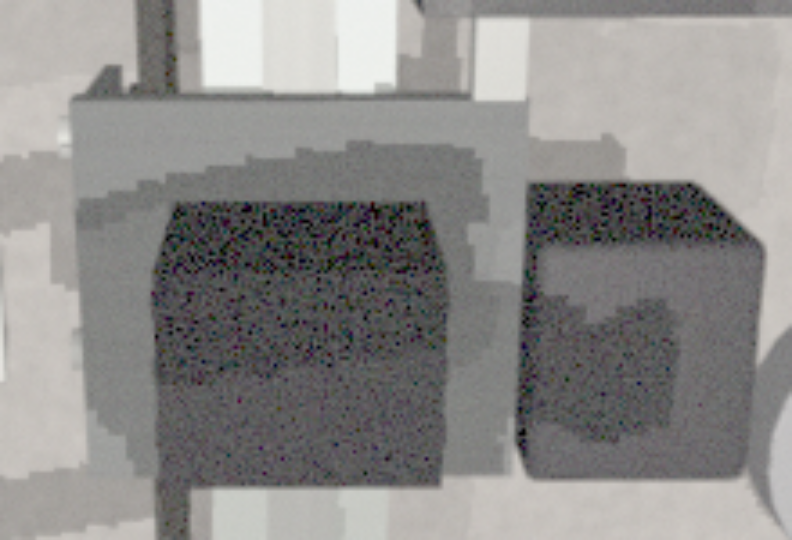

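```bash
python3 -c "
from h import *
env.job_done();print(env.get_state()['clock'])"
```

```text
the job is handed in; nothing more can be done
the job is handed in; nothing more can be done
```

I lifted the carriage over the bump, set it back on the rail, and slid it until the feeler bar stopped firmly on the switch. Then I let go and handed the job in at about 14.7 s.

- **Lift and set-down:** I held it by the grip block and raised it about 17 mm. I lowered it once its rear edge was about 14 mm past the bump. One press down to confirm it was on the rail met a hard stop at about 21 N. That was more than I needed.
- **Finding the switch:** Drag was about 4 N. It rose to about 5.5 N over the plunger travel, then to about 9 N with almost no further movement. I finished with a gentle push to 11.3 N.
- **After letting go:** The wrist force was about 0, and I moved the arm straight up clear of everything. The wrist picture put the carriage centre at y of about 0.1255. It was at 0.1257–0.1263 when pressed, so they agree within the 2 mm calibration. The plate looks down on the rail.
- **Other things:** The ring, scraper, spool and tray look unmoved in the pictures.
- **Imperfect:** The tool tipped about 1.2° during the final push. On release the empty gripper sprang about 3.5 mm forward, and the picture shows no shift of the carriage.

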